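# Shut the cutter box and stack the small box on it

### The arm

A 7-joint arm with a two-finger parallel gripper is mounted at the origin on a cart in front of the work surface, level with it; the furniture and walls round the work are solid. World frame = base frame: x ahead of the robot, y to its left, z up, the work surface at z = 0. Lengths are in m, angles in rad, forces in N, time in s.
With the tool pointing down it reaches from about 0.4 to 0.85 m from the base axis. Payload 10.4 kg.
Tool frame: the origin (TCP) lies on the centre line of the jaws, within the pads' length; the fingertips stand ctrl.nose_length ahead of it and the grasp point (between the pads) lies 2 mm behind it (ctrl.nose_length is the distance from the TCP to the fingertips, in m); x points along the fingers, y is the direction in which the jaws open and shut, and the axes are right-handed (so a half turn about x gives the same grasp; the last joint's range is limited). The gripper opens to 85 mm and grips with 20 to 120 N. Pads are 22 mm wide; open, the fingers measure 114 mm over their backs; the gripper's body (76 mm by 85 mm) begins 54 mm behind the grasp point. The pads swing forward as they close: fully open they stand 13 mm farther back than shut.
Start: joints at [1.23, 0.332, -0.065, 1.46, 0.022, 1.35, -0.088], TCP at [0.195, -0.594, 0.248] pointing down, gripper open.
Joint ranges: [-2.6, 2.6], [-0.5, 2.12], [-1.47, 1.34], [0.16, 2.42], [-1.27, 4.41], [0.06, 2.06], [-2.6, 2.6]. Speed limits (rad/s): [2.22, 2.22, 2.79, 2.79, 3.14, 3.14, 3.14].

### API

Orientations are given as a rotation vector (axis times angle).
In Python, from rig import ctrl gives the robot as it stands. The module is installed in compiled form; this text tells all that it offers.
- The arm moves only by the tool play_rows, never from a script. Its argument "rows" is a list of rows, each a list of 3 entries, a list of its own where there are three numbers: the shift along the tool's x, y, z in units of 40 mm (1.0 is 40 mm), then the turn, a rotation vector about the tool's x, y, z in units of 6 degrees (1.0 is 6 degrees), then the opening, from 0 (shut) to 1 (fully open). A call has 1 to 20 rows; each row is the pose to reach, as a shift and turn from the pose measured when the call began, along the tool's axes at that moment; what a row does not reach only later rows make up. A row lasts 1/12 s, in which the tool goes at most 41.7 mm and 7.16 degrees, less where a joint would pass 70% of its speed; a pose out of reach is approached as far as the arm can. A call with a gripper value outside its range is refused whole. The fingers move at their own pace and stop on an object; "force" is the grip in N (left out, the last holds). Time passes only in rows, so rows that repeat a pose let the fingers close. It gives the time, the measured TCP pose, the force and the opening at its end, in the units of the state.
- ctrl.read_state(): the state, without advancing time (a new reading comes with each control period).
- ctrl.read_camera(name): name is "scene" or "top" or "wrist"; returns the picture (400x640x3 uint8, red, green, blue); there is no depth.
- ctrl.calibration(name): a dict with "K" (3x3 intrinsics, pixels), "xyz" and "attitude" of the camera in the world; the wrist camera has in their place "T_tool_cam" (4x4, takes a point from camera to tool coordinates, whose origin is the TCP and whose axes are the tool frame's). Camera axes: x right, y up, looking along -z (the intrinsics and any distortion apply to the point x, -y, -z); pixel columns grow to the right and rows downward; lengths in m; the calibration is good to about 2 mm. The wrist camera is an equidistant fisheye: a pixel r from the principal point sees the ray r / f radians off the axis. A picture is of the moment at which its call begins: read the wrist's pose just before it. calibration takes no time and is no camera call.
- ctrl.sign_off(): hands the job in, once; it reports no verdict.
Trained networks look in the newest picture that a camera, given by its name, has taken for a name from the list of things; names that differ only in an ending like _2 or _b are one class to them, and where a whole thing is asked for, a point or a joint stands for the part that bears it (a point fixed in the world has none). Each returns a list of dicts, best first, with "score" (0 to 1); they miss things now and then, are a little off and sometimes report something else, mostly with a low value. They report only what shows in the picture. A call takes as long as a camera call.
- ctrl.recognise(camera, thing): "centre" ([column, row] in pixels, amid what is visible of it).
- ctrl.masks_of(camera, thing): "pixels" (400x640 bool, what is visible of it) and "centre" ([column, row] in pixels, amid what is visible of it).
- ctrl.place_of(camera, thing): "centre" ([column, row] in pixels: a listed point, or the origin of a listed thing).
The state is a dict: "time": time; "joint_positions": joint angles; "dq": joint speeds; "joint_efforts": joint torques, N m; "tool_pos": TCP position; "tool_rot": TCP orientation; "wrist_force": force on the tool from outside, world axes, zero at the start; "wrist_torque": the same for the moment, N m; "gripper_width": finger opening in m.
Only numpy, scipy, OpenCV 4.12 (cv2) and the standard library are available. Lean on these libraries where they do the work, as an engineer would, in place of code of your own. Each camera call takes 0.05 s, during which the arm holds its last target.

### The job

Put the pastry cutter set away: the box's sliding cover is held open by its catch, so press the raised tab on the cover down and, keeping it down, slide the cover fully home; let go so that the catch springs up and locks it. Then stand the small lidded box upright on the shut cover, crosswise, with its four corner feet in the four pockets, and let go. Leave the other things where they are.

Things in the scene. Friction and masses are not known exactly. Their poses are not given: they have to be found in the camera images.
- storage_box: The larger, light grey box, 136 (its x) x 170 (its y) x 78 mm high, with a dark grey sliding cover and three nested steel pastry cutters inside; it stands fast on the worktop. Origin: centre of its underside. Its cover runs along its y axis in rails in the two long sides and opens toward its +y, sticking out over the +y end. The rails' lips stand 4 mm over the cover and are 112 mm apart.
- cover (a joint): How far the dark cover is open, m: 0 = fully home, 0.085 = fully open; it grows as the cover moves toward the box's +y. The cover's top is 74 mm above the worktop, only a 5 mm grip bead at its +y end and the tab rise above it. It slides with about 1.5 N of friction. Unless the tab is pressed, its catch stops it at 0.060 on the way home; if let go between 0.060 and 0.002 the catch rides pressed under the lips and the cover stays where it is.
- release_tab (a joint): How far the spring tab on the cover is pressed down, m: 0 = up, 0.005 = fully down (about 2 N to start, 5.5 N fully down; at least 0.004 frees the catch). It springs back to 0 only where its catch can rise through the rail: with the cover home (within 1.5 mm of 0), or open beyond 0.060.
- tab_top (a point): Middle of the flat top of the tab, where to press. The tab is a dark grey pad 44 (box x) x 36 (box y) mm that stands 6 mm above the cover near the cover's inner (-y) end and moves with it; this point is 80 mm above the worktop when the tab is up. A ridge 4 mm wide and 3 mm high runs along the pad's -y edge, 16 mm from this point, so that a finger can push against it toward -y. Axes as the box's. With the cover home this point lies at y = -53 mm in the box's frame.
- stack_seat (a point): Centre of the stacking field on the cover, at the floor of its four pockets (69.5 mm above the worktop), moves with the cover; axes as the box's. The pockets are 17 mm square and 4.5 mm deep with 1 mm chamfers, centred 40 mm to either side along x and 20 mm along y. With the cover home it lies at y = +26.5 mm in the box's frame.
- small_box: The small light grey box with a dark grey lid (fixed to it), 104 (its x) x 66 (its y) x 61 mm high, 0.2 to 0.4 kg, flat parallel sides to be gripped across its 66 mm width. Origin: centre between the undersides of its feet. Four feet 10 mm square and 6 mm high are centred 40 mm to either side along its x and 20 mm along its y; it may stand either way round. Stacked, its x axis lies along the box's x and its origin is at stack_seat.
- peeler: Peeler with a black handle, 170 (x) x 25 x 18 mm, lying between the boxes; a bystander. Origin: centre of its underside.
- spoon: Steel spoon, 241 x 49 x 19 mm, lying toward the sink on the right; a bystander. Origin: its underside, at mid-length.
- shaker: The left one of two steel churn-shaped shakers at the back, 62 mm across, 113 mm high; a bystander. Origin: centre of its underside.

How it is judged:
On the way:
1. the cover is fully home with its catch sprung up, before the small box is put on it (value of joint cover below 0.003 m and value of joint release_tab below 0.0012 m and distance between small_box and stack_seat above 0.08 m), for 0.2 s.
At the end, for the whole second after the job is handed in: Cover home (within 3 mm), tab up (within 1.2 mm); the small box at rest and upright (0.04 rad), feet in the cover's pockets: origin within 7 mm of stack_seat seen from above and less than 2 mm above it, its x axis along the storage box's x within 0.15 rad, either way round (value of joint cover below 0.003 m and value of joint release_tab below 0.0012 m and horizontal distance between small_box and stack_seat below 0.007 m and z of small_box in the frame of stack_seat below 0.002 m and angle between the x axis of small_box and the x axis of storage_box, either way round below 0.15 rad and angle between small_box's own z axis and vertical below 0.04 rad and linear speed of small_box below 0.02 m/s); the robot touches nothing.
It fails at once if the small box is tipped by more than 0.6 rad (angle between small_box's own z axis and vertical above 0.6 rad).
It fails at once if the peeler, the spoon or the left shaker is moved by more than 5 cm (distance of any of peeler, spoon, shaker from where it was at the start of the episode above 0.05 m).
It also fails if it takes over 61 s, if anything falls off the work surface, if the arm or the gripper's body presses on something with over 40 N, if the wrist force passes 120 N, or if a joint passes its speed limit or range.

## Working session

There is one attempt and no reset: what is moved stays moved. The work goes in short steps, Python scripts to look and compute and a tool call to move; the robot and the scene stay as the last step left them, time stands still between calls to the robot, and variables do not carry over. Pictures are saved under pics/ and viewed, and the job is handed in when it is done.

Besides the shell and the picture viewer there is one more tool, called after ">>>" as a command line: name --argument value ..., lists and objects as JSON in quotes. play_rows: Moves the arm, as the interface text tells. Its arguments: {"type":"object","properties":{"rows":{"type":"array"},"force":{"type":"number"}},"required":["rows"]}

```bash
mkdir -p pics; ls; python3 - <<'E'
from rig import ctrl
import cv2
s=ctrl.read_state()
for k,v in s.items(): print(k,v)
print(ctrl.nose_length)
for n in ("scene","top","wrist"):
    im=ctrl.read_camera(n); cv2.imwrite(f"pics/{n}0.png",im[...,::-1]); print(n,ctrl.calibration(n))
    for t in ("storage_box","tab_top","stack_seat","small_box"):
        print(n,t,[(r["centre"],round(r["score"],2)) for r in ctrl.place_of(n,t)][:3])
E
```

```text
pics
time 0.0
joint_positions [ 1.23036867  0.33287647 -0.06468411  1.46096623  0.02161689  1.34991414
 -0.08853055]
dq [-0.000193   -0.00120502  0.00021825  0.00015577 -0.00168636  0.00046565
 -0.00010346]
joint_efforts [ 3.17052663e-04 -6.25456882e+01  4.95484646e-02 -3.91605806e+01
  1.64226437e-02  9.96315619e-03  1.28494506e-05]
tool_pos [ 0.19518114 -0.59335608  0.24750113]
tool_rot [ 2.05001924  0.33006622 -2.05068806]
wrist_force [0.6162574  0.28577978 0.83884591]
wrist_torque [ 0.00869628  0.01445543 -0.02540391]
gripper_width 0.08557799125107574
0.017
scene {'K': array([[380.07049803,   0.        , 313.01653969],
       [  0.        , 380.07049803, 196.57252726],
       [  0.        ,   0.        ,   1.        ]]), 'xyz': array([0.23564529, 0.5685921 , 0.60030761]), 'attitude': array([ 0.26313653, -1.23871275, -2.40557686])}
scene storage_box [([268.9, 319.6], 0.71)]
scene tab_top [([264.4, 301.2], 0.84)]
scene stack_seat [([247.2, 350.7], 0.63), ([358.1, 206.9], 0.62)]
scene small_box [([360.2, 205.1], 0.64)]
top {'K': array([[506.09867252,   0.        , 316.2256907 ],
   
[... 272 characters left out ...]
197.3, 217.0], 0.71)]
top stack_seat [([169.7, 225.8], 0.69)]
top small_box [([365.8, 227.3], 0.61)]
wrist {'K': array([[309.70691629,   0.        , 325.97019498],
       [  0.        , 309.70691629, 200.15714889],
       [  0.        ,   0.        ,   1.        ]]), 'T_tool_cam': array([[-1.01984066e-03,  2.66383070e-01, -9.63866702e-01,
        -1.24186923e-01],
       [ 9.99999410e-01,  6.33327956e-04, -8.83039341e-04,
         5.76380326e-04],
       [ 3.75216998e-04, -9.63867034e-01, -2.66383559e-01,
        -6.77604164e-02],
       [ 0.00000000e+00,  0.00000000e+00,  0.00000000e+00,
         1.00000000e+00]])}
wrist storage_box []
wrist tab_top []
wrist stack_seat []
wrist small_box []
```

View images.

View pics/scene0.png

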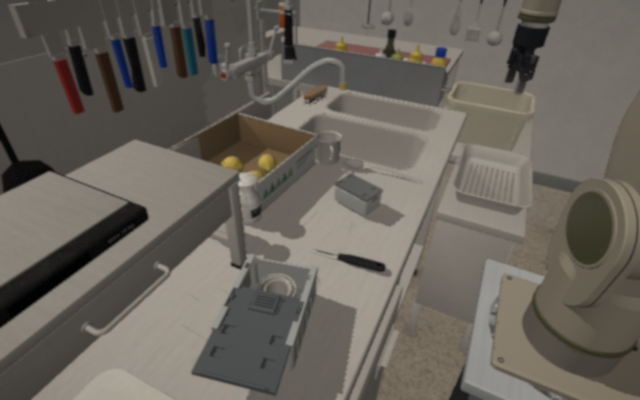

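View pics/top0.png

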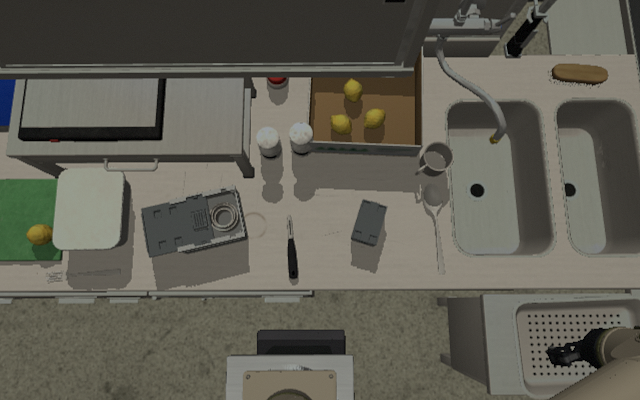

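```bash
cat > h.py <<'E'
import numpy as np, cv2
from scipy.spatial.transform import Rotation as R
from rig import ctrl
def cam(n):
    c=ctrl.calibration(n); return c["K"],np.array(c["xyz"]),R.from_rotvec(c["attitude"]).as_matrix()
def ray_plane(n,px,z):
    K,p,M=cam(n); d=np.array([(px[0]-K[0,2])/K[0,0],-(px[1]-K[1,2])/K[1,1],-1.]); d=M@d
    return p+d*(z-p[2])/d[2]
def proj(n,X):
    K,p,M=cam(n); v=(np.atleast_2d(X)-p)@M
    return np.c_[K[0,2]+K[0,0]*v[:,0]/-v[:,2],K[1,2]-K[1,1]*v[:,1]/-v[:,2]]
def wcam(s=None):
    s=s or ctrl.read_state(); T=np.eye(4);T[:3,:3]=R.from_rotvec(s["tool_rot"]).as_matrix();T[:3,3]=s["tool_pos"]
    c=ctrl.calibration("wrist"); return T@c["T_tool_cam"],c["K"]
def wray(px,z,s=None):
    T,K=wcam(s); u=(px[0]-K[0,2])/K[0,0]; v=(px[1]-K[1,2])/K[1,1]; r=np.hypot(u,v)+1e-12
    d=T[:3,:3]@np.array([np.sin(r)*u/r,-np.sin(r)*v/r,-np.cos(r)]); p=T[:3,3]
    return p+d*(z-p[2])/d[2]
def wproj(X,s=None):
    T,K=wcam(s); v=(np.atleast_2d(X)-T[:3,3])@T[:3,:3]; x,y,z=v[:,0],-v[:,1],-v[:,2]
    h=np.hypot(x,y)+1e-12; th=np.arctan2(h,z); return np.c_[K[0,2]+K[0,0]*th*x/h,K[1,2]+K[1,1]*th*y/h]
def move(target_pos,yaw_or_rot=None,s=None):
    "shift/turn in row units from current pose to world target"
    s=s or ctrl.read_state(); Rc=R.from_rotvec(s["tool_rot"])
    d=Rc.inv().apply(np.array(target_pos)-s["tool_pos"])/0.04
    t=np.zeros(3)
    if yaw_or_rot is not None: t=np.degrees((Rc.inv()*yaw_or_rot).as_rotvec())/6
    return d.round(3),t.round(3)
E
python3 - <<'E'
from h import *
for n,t,px,z in [("top","sb",(214,221.2),0),("scene","sb",(268.9,319.6),0),("top","tab",(197.3,217),.08),("scene","tab",(264.4,301.2),.08),("top","seat",(169.7,225.8),.0695),("scene","seat",(247.2,350.7),.0695),("top","small",(365.8,227.3),0),("scene","small",(360.2,205.1),0)]:
    print(n,t,ray_plane(n,px,z).round(3))
print(R.from_rotvec(ctrl.read_state()["tool_rot"]).as_matrix().round(3))
E
```

```text
top sb [0.493 0.205 0.   ]
scene sb [0.493 0.207 0.   ]
top tab [0.491 0.231 0.08 ]
scene tab [0.485 0.227 0.08 ]
top seat [0.471 0.302 0.069]
scene seat [0.463 0.311 0.07 ]
top small [ 0.475 -0.199  0.   ]
scene small [ 0.469 -0.206  0.   ]
[[ 0.     0.313 -0.95 ]
 [-0.    -0.95  -0.313]
 [-1.     0.    -0.   ]]
```

```bash
python3 - <<'E'
import cv2
a=cv2.imread("pics/top0.png"); cv2.imwrite("pics/topc.png",cv2.resize(a[170:280,130:260],None,fx=6,fy=5.4,interpolation=cv2.INTER_CUBIC)); 
cv2.imwrite("pics/topd.png",cv2.resize(a[180:280,270:400],None,fx=6,fy=6,interpolation=cv2.INTER_CUBIC)); 
E
```

```text
(no output)
```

View pics/topc.png

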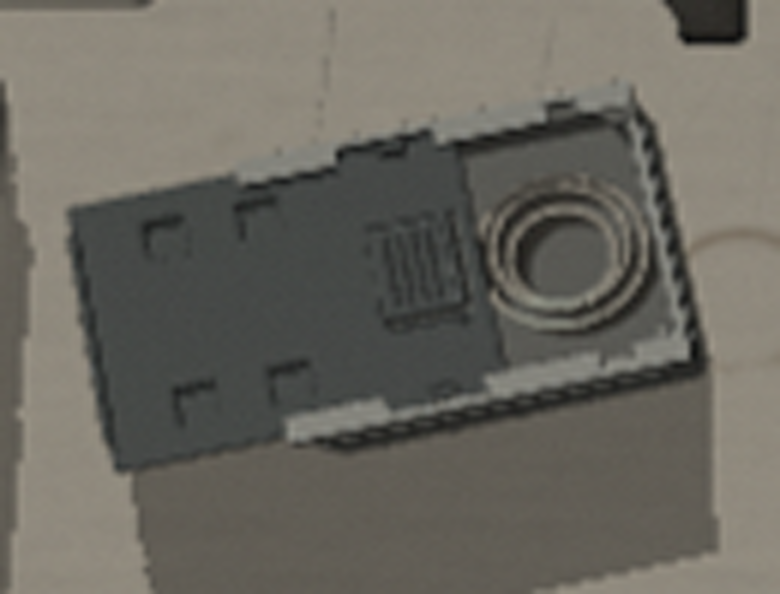

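View pics/topd.png

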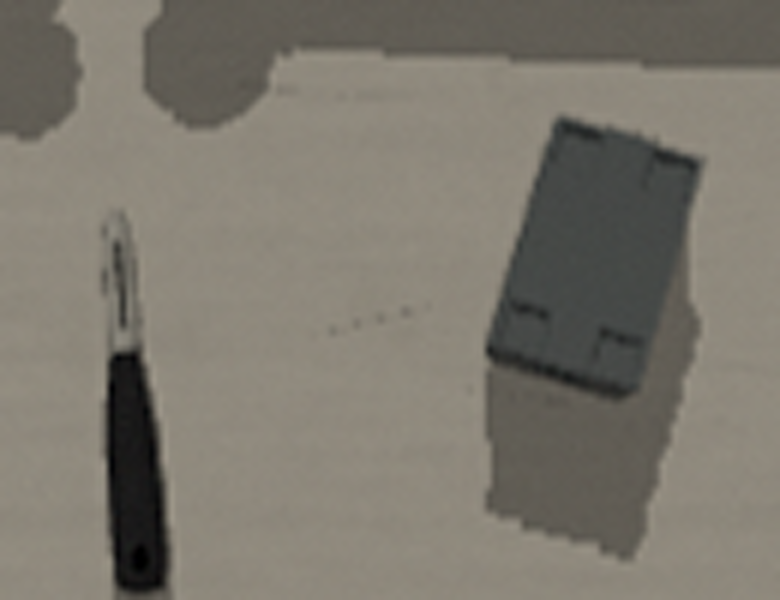

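```bash
python3 - <<'E'
from h import *
def P(l,z): return [ray_plane("top",p,z)[:3] for p in l]
b=P([(235.3,187),(245,237),(169.2,202.4),(177.8,251.5)],.078)
print(np.round(b,3)); print("centre",np.mean(b,0).round(4), [round(np.linalg.norm(b[i]-b[j]),3) for i,j in ((0,1),(2,3),(0,2),(1,3))])
for i,j in ((0,2),(1,3)): d=b[j]-b[i]; print("yaw y",np.arctan2(-d[0],d[1]))
for i,j in ((1,0),(3,2)): d=b[j]-b[i]; print("yaw x",np.arctan2(d[1],d[0]))
c=P([(141.3,208.9),(150,257)],.076); print("cover",np.round(c,3),np.mean(c,0).round(3))
s=P([(363,199.7),(387.2,206.3),(351.7,238.3),(375.3,245.3)],.061); print(np.round(s,3),np.mean(s,0).round(4),[round(np.linalg.norm(s[i]-s[j]),3) for i,j in ((0,1),(2,3),(0,2),(1,3))])
for i,j in ((2,0),(3,1)): d=s[j]-s[i]; print("yaw x",np.arctan2(d[1],d[0]))
for i,j in ((1,0),(3,2)): d=s[j]-s[i]; print("yaw y",np.arctan2(-d[0],d[1]))
E
```

```text
[[0.569 0.138 0.078]
 [0.441 0.11  0.078]
 [0.529 0.305 0.078]
 [0.405 0.276 0.078]]
centre [0.4859 0.2072 0.078 ] [np.float64(0.131), np.float64(0.128), np.float64(0.171), np.float64(0.17)]
yaw y 0.23179205594578878
yaw y 0.21030479594984997
yaw x 0.21838822898491
yaw x 0.2301882756395073
cover [[0.513 0.375 0.076]
 [0.392 0.345 0.076]] [0.453 0.36  0.076]
[[ 0.538 -0.188  0.061]
 [ 0.52  -0.25   0.061]
 [ 0.438 -0.157  0.061]
 [ 0.42  -0.216  0.061]] [ 0.4791 -0.203   0.061 ] [np.float64(0.064), np.float64(0.062), np.float64(0.104), np.float64(0.105)]
yaw x -0.3021671357727654
yaw x -0.3237079356013328
yaw y -0.2769896492634515
yaw y -0.2940564028153776
```

```bash
python3 - <<'E'
from h import *
a=.222
y=np.array([np.cos(a),np.sin(a),0]);x=np.array([0,0,-1.]);Rt=R.from_matrix(np.c_[x,y,np.cross(x,y)])
s=ctrl.read_state(); print(s["time"])
for p in [(.40,-.35,.25),(.45,-.2,.25),(.48,.0,.25),(.4825,.24,.21)]: print(move(p,Rt))
E
```

```text
0.75
(array([-0.041, -4.188, -6.764]), array([-1.4085e+01,  0.0000e+00, -1.0000e-03]))
(array([-0.041, -7.36 , -9.123]), array([-1.4085e+01,  0.0000e+00, -1.0000e-03]))
(array([ -0.042, -11.875, -11.398]), array([-1.4085e+01,  0.0000e+00, -1.0000e-03]))
(array([  0.958, -17.555, -13.333]), array([-1.4085e+01,  0.0000e+00, -1.0000e-03]))
```

>>> play_rows --rows '[[[0,-1,-1.7],[0,0,0],1],[[0,-1,-1.7],[-1,0,0],1],[[0,-2.1,-3.4],[-2,0,0],1],[[0,-2.1,-3.4],[-3,0,0],1],[[0,-3.2,-5.1],[-4,0,0],1],[[0,-3.2,-5.1],[-5,0,0],1],[[0,-4.2,-6.8],[-6,0,0],1],[[0,-4.2,-6.8],[-7,0,0],1],[[0,-5.8,-8],[-8,0,0],0.5],[[0,-5.8,-8],[-9,0,0],0],[[0,-7.4,-9.1],[-10,0,0],0],[[0,-7.4,-9.1],[-11,0,0],0],[[0,-9,-10],[-12,0,0],0],[[0,-9,-10],[-13,0,0],0],[[0,-10.5,-10.7],[-14,0,0],0],[[0,-10.5,-10.7],[-14.1,0,0],0],[[0,-11.9,-11.4],[-14.1,0,0],0],[[0,-11.9,-11.4],[-14.1,0,0],0]]' --force 40

```text
time: 2.25
tool_pos: [0.4798, 0.0054, 0.2488]
tool_rot: [1.041, 1.307, -1.039]
wrist_force: [1.2, 1.2, -0.4]
gripper_width: -0.0003
```

```bash
python3 - <<'E'
from h import *
a=.222
y=np.array([np.cos(a),np.sin(a),0]);x=np.array([0,0,-1.]);Rt=R.from_matrix(np.c_[x,y,np.cross(x,y)])
print(ctrl.read_state()["joint_positions"].round(2))
for p in [(.475,.26,.21)]: print(move(p,Rt))
E
```

```text
[ 0.59  0.05 -0.71  1.8   0.04  1.3   0.1 ]
(array([ 0.974,  1.314, -6.228]), array([ 0.049, -0.002, -0.013]))
```

>>> play_rows --rows '[[[0.1,0.2,-1],[0,0,0],0],[[0.3,0.4,-2],[0,0,0],0],[[0.5,0.6,-3],[0,0,0],0],[[0.7,0.8,-4],[0,0,0],0],[[0.9,1.0,-5],[0,0,0],0],[[1,1.3,-6.2],[0,0,0],0],[[1,1.3,-6.2],[0,0,0],0],[[1,1.3,-6.2],[0,0,0],0]]'

```text
time: 2.92
tool_pos: [0.4731, 0.2631, 0.2087]
tool_rot: [1.038, 1.312, -1.034]
wrist_force: [0.5, 0.2, -0.4]
gripper_width: -0.0
```

```bash
python3 - <<'E'
from h import *
s=ctrl.read_state(); print(s["time"],s["tool_pos"],s["joint_positions"].round(2))
im=ctrl.read_camera("wrist"); cv2.imwrite("pics/w1.png",im[...,::-1])
for t,z in (("tab_top",.08),("stack_seat",.0695),("storage_box",0)):
    for r in ctrl.place_of("wrist",t)[:2]: print(t,r["centre"],r["score"],wray(r["centre"],z,s).round(4))
E
```

```text
2.9167 [0.47311606 0.26310632 0.20869825] [ 0.18  0.29 -0.89  1.7   0.23  1.26 -0.53]
stack_seat [328.3, 146.1] 0.75 [0.4659 0.3044 0.0695]
stack_seat [330.9, 237.5] 0.5 [0.4876 0.224  0.0695]
storage_box [330.6, 228.3] 0.8 [0.4923 0.2076 0.    ]
```

View pics/w1.png

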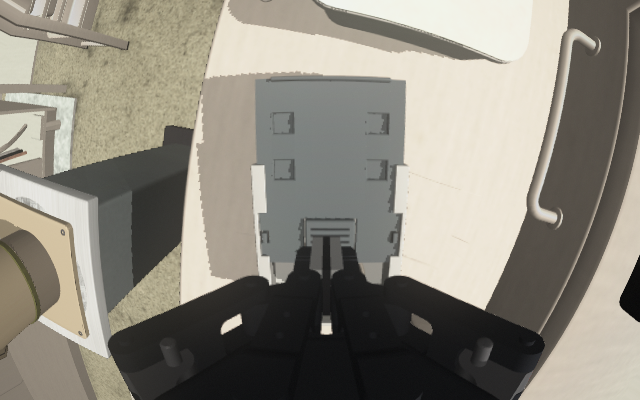

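```bash
python3 - <<'E'
from h import *
im=cv2.imread("pics/w1.png"); cv2.imwrite("pics/w1c.png",cv2.resize(im[65:280,240:420],None,fx=4,fy=2.75,interpolation=cv2.INTER_CUBIC))
s=ctrl.read_state()
# rim-level pocket outlines
for px in [(284,124),(377,124),(284,170),(376,170)]: print("pocket",wray(px,.074,s).round(4))
print("cover +y corners",wray((256.5,79),.076,s).round(4),wray((404.5,80),.076,s).round(4))
print("tab corners",wray((304,219),.080,s).round(4),wray((357,219),.080,s).round(4))
print("lips end",wray((251.5,165),.078,s).round(4),wray((408,165),.078,s).round(4))
E
```

```text
pocket [0.4281 0.3089 0.074 ]
pocket [0.5038 0.3264 0.074 ]
pocket [0.4361 0.2706 0.074 ]
pocket [0.5127 0.2881 0.074 ]
cover +y corners [0.3975 0.3418 0.076 ] [0.5174 0.3689 0.076 ]
tab corners [0.4618 0.2334 0.08  ] [0.5066 0.2436 0.08  ]
lips end [0.4082 0.2697 0.078 ] [0.5379 0.2995 0.078 ]
```

View pics/w1c.png

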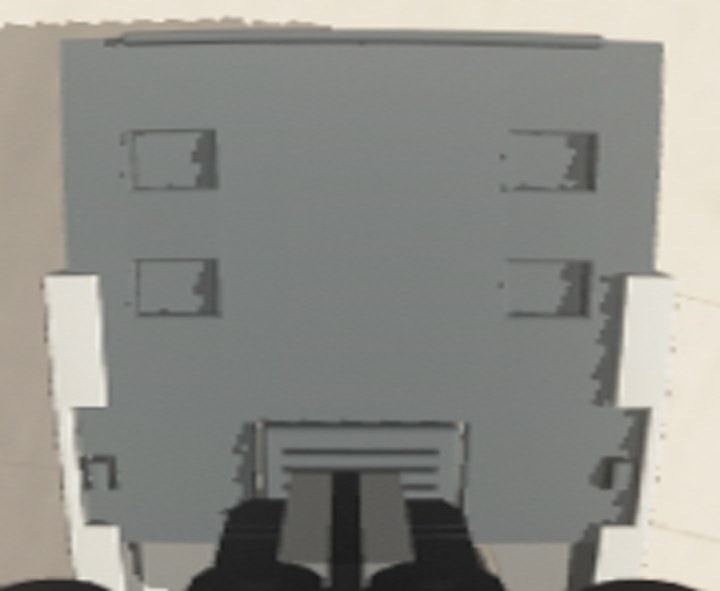

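```bash
python3 - <<'E'
from h import *
a=.222
y=np.array([np.cos(a),np.sin(a),0]);x=np.array([0,0,-1.]);Rt=R.from_matrix(np.c_[x,y,np.cross(x,y)])
for p in [(.4876,.223,.14),(.4876,.223,.106)]: print(move(p,Rt))
E
```

```text
(array([1.725, 0.108, 0.906]), array([ 0.031,  0.006, -0.013]))
(array([2.575, 0.107, 0.905]), array([ 0.031,  0.006, -0.013]))
```

>>> play_rows --rows '[[[0.6,0.1,0.5],[0,0,0],0],[[1.2,0.1,0.9],[0,0,0],0],[[1.8,0.1,0.9],[0,0,0],0],[[2.2,0.1,0.9],[0,0,0],0],[[2.5,0.11,0.9],[0,0,0],0],[[2.5,0.11,0.9],[0,0,0],0],[[2.5,0.11,0.9],[0,0,0],0],[[2.5,0.11,0.9],[0,0,0],0]]'

```text
time: 3.78
tool_pos: [0.4884, 0.2234, 0.1102]
tool_rot: [1.043, 1.305, -1.04]
wrist_force: [0.8, -0.4, 0.5]
gripper_width: 0.0002
```

```bash
python3 - <<'E'
from h import *
s=ctrl.read_state(); print(s["time"],s["tool_pos"],s["wrist_force"])
im=ctrl.read_camera("wrist"); cv2.imwrite("pics/w2.png",im[...,::-1])
b=ctrl.read_camera("scene"); cv2.imwrite("pics/s2.png",cv2.resize(b[230:400,180:340,::-1],None,fx=4.5,fy=3.5,interpolation=cv2.INTER_CUBIC))
E
```

```text
3.7833 [0.48835913 0.22341121 0.11022871] [ 0.75412499 -0.41767929  0.50639918]
```

View pics/w2.png

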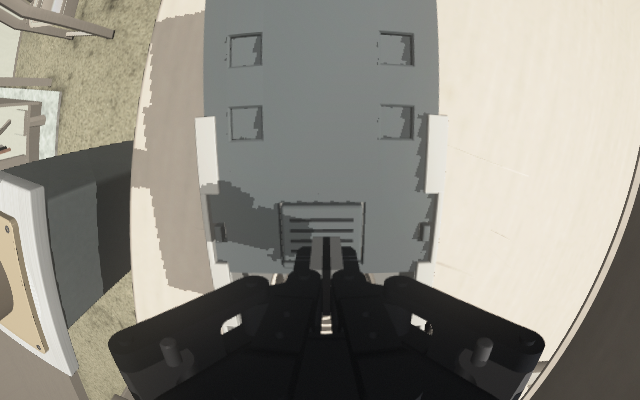

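View pics/s2.png

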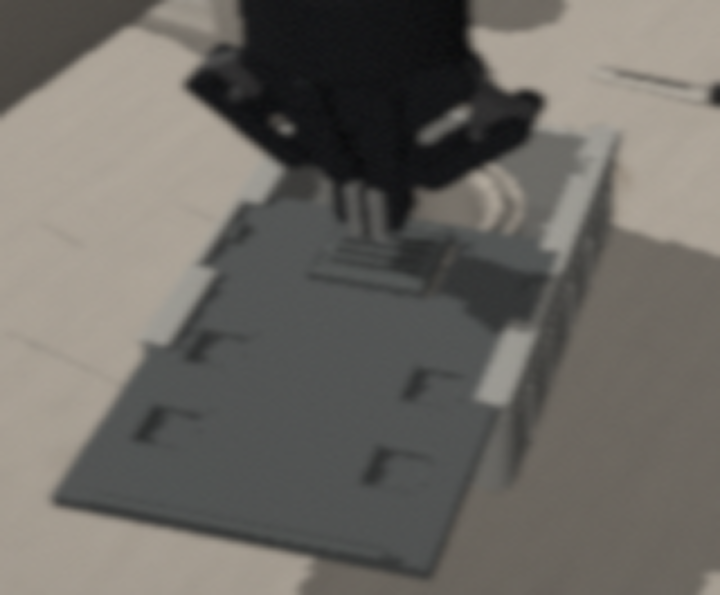

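```bash
python3 - <<'E'
from h import *
s=ctrl.read_state(); a=.222; ex=np.array([np.cos(a),np.sin(a)]);ey=np.array([-np.sin(a),np.cos(a)])
def L(n,px,z):
    d=(wray(px,z,s)-s["tool_pos"])[:2]; print(n,"rel TCP box axes mm",(d@ex*1000).round(1),(d@ey*1000).round(1))
L("tabL",(281,204),.08);L("tabR",(365,204),.08)
for p in [(246,50),(396,48),(246,123),(396,122)]: L("pk",p,.074)
L("inner edge",(285,273),.074);L("tip",(328,237),.093)
L("lipL",(205,117),.078);L("lipR",(437,115),.078)
print(wproj([*[np.r_[s["tool_pos"][:2]+ey*k,.0932] for k in(.011,0)]],s))
E
```

```text
tabL rel TCP box axes mm -23.1 21.9
tabR rel TCP box axes mm 20.8 22.0
pk rel TCP box axes mm -41.4 103.4
pk rel TCP box axes mm 36.5 104.4
pk rel TCP box axes mm -41.6 64.2
pk rel TCP box axes mm 36.8 64.7
inner edge rel TCP box axes mm -23.6 -22.3
tip rel TCP box axes mm 1.4 8.8
lipL rel TCP box axes mm -63.1 68.6
lipR rel TCP box axes mm 58.1 69.6
[[325.20922323 233.04370901]
 [325.16645235 253.31881442]]
```

>>> play_rows --rows '[[[0,-0.05,-0.15],[0,0,0],0],[[0.1,-0.05,-0.15],[0,0,0],0],[[0.2,-0.05,-0.15],[0,0,0],0],[[0.3,-0.05,-0.15],[0,0,0],0],[[0.4,-0.05,-0.15],[0,0,0],0],[[0.4,-0.05,-0.15],[0,0,0],0],[[0.4,-0.05,-0.15],[0,0,0],0]]'

```text
time: 4.47
tool_pos: [0.485, 0.229, 0.0941]
tool_rot: [1.043, 1.305, -1.04]
wrist_force: [-0.8, -1.1, 4.2]
gripper_width: 0.0002
```

>>> play_rows --rows '[[[0.05,0,0],[0,0,0],0],[[0.1,0,0],[0,0,0],0],[[0.1,0,0],[0,0,0],0],[[0.1,0,0],[0,0,0],0]]'

```text
time: 4.8
tool_pos: [0.4852, 0.2297, 0.0917]
tool_rot: [1.043, 1.305, -1.039]
wrist_force: [-7.7, -2.0, 22.9]
gripper_width: 0.0001
```

>>> play_rows --rows '[[[0.03,0,0.1],[0,0,0],0],[[0.03,0,0.2],[0,0,0],0],[[0.03,0,0.3],[0,0,0],0],[[0.03,0,0.4],[0,0,0],0],[[0.03,0,0.5],[0,0,0],0],[[0.03,0,0.6],[0,0,0],0],[[0.03,0,0.7],[0,0,0],0],[[0.03,0,0.8],[0,0,0],0],[[0.03,0,0.8],[0,0,0],0]]'

```text
time: 5.55
tool_pos: [0.4924, 0.1985, 0.0918]
tool_rot: [1.043, 1.304, -1.039]
wrist_force: [-7.1, -3.4, 19.3]
gripper_width: 0.0002
```

```bash
python3 - <<'E'
from h import *
s=ctrl.read_state(); print(s["time"],s["tool_pos"],s["wrist_force"])
im=ctrl.read_camera("wrist"); cv2.imwrite("pics/w3.png",im[...,::-1])
E
```

```text
5.55 [0.4924131  0.19850879 0.09182376] [-7.08778146 -3.37704674 19.27388573]
```

View pics/w3.png

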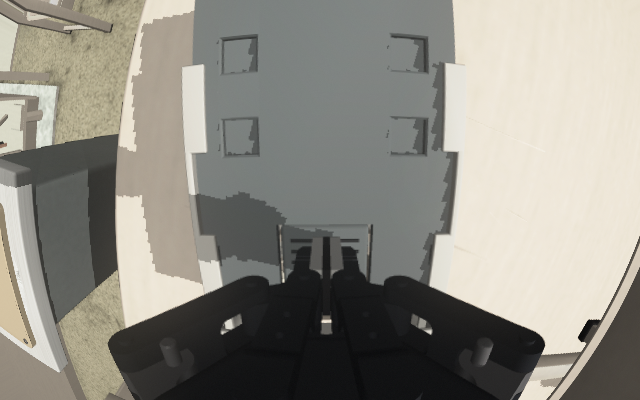

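>>> play_rows --rows '[[[0.02,-0.02,0.1],[0,0,0],0],[[0.02,-0.02,0.2],[0,0,0],0],[[0.02,-0.02,0.3],[0,0,0],0],[[0.02,-0.02,0.4],[0,0,0],0],[[0.02,-0.02,0.5],[0,0,0],0],[[0.02,-0.02,0.6],[0,0,0],0],[[0.02,-0.02,0.7],[0,0,0],0],[[0.02,-0.02,0.8],[0,0,0],0],[[0.02,-0.02,0.9],[0,0,0],0],[[0.02,-0.02,0.95],[0,0,0],0],[[0.02,-0.02,0.95],[0,0,0],0]]'

```text
time: 6.52
tool_pos: [0.5009, 0.1613, 0.092]
tool_rot: [1.044, 1.302, -1.038]
wrist_force: [-2.5, -1.7, 10.6]
gripper_width: 0.0003
```

```bash
python3 - <<'E'
from h import *
s=ctrl.read_state(); print(s["time"],s["tool_pos"],s["wrist_force"])
im=ctrl.read_camera("wrist"); cv2.imwrite("pics/w4.png",im[...,::-1])
a=.222; ey=np.array([-np.sin(a),np.cos(a)]); print((s["tool_pos"][:2]-[.490,.205])@ey)
E
```

```text
6.5167 [0.50089467 0.16131537 0.09198728] [-2.54644251 -1.6605547  10.6095009 ]
-0.04501136374365289
```

View pics/w4.png

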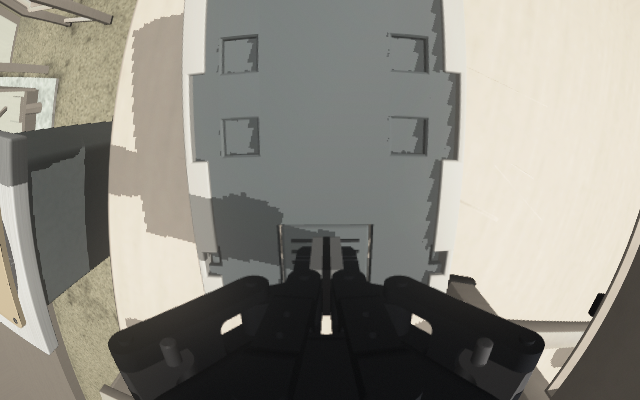

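>>> play_rows --rows '[[[0.02,0,0.06],[0,0,0],0],[[0.02,0,0.12],[0,0,0],0],[[0.02,0,0.18],[0,0,0],0],[[0.02,0,0.24],[0,0,0],0],[[0.02,0,0.3],[0,0,0],0],[[0.02,0,0.3],[0,0,0],0]]'

```text
time: 7.07
tool_pos: [0.5039, 0.1515, 0.0921]
tool_rot: [1.046, 1.303, -1.035]
wrist_force: [-1.8, 5.6, 7.5]
gripper_width: 0.0001
```

>>> play_rows --rows '[[[0.03,0,0.06],[0,0,0],0],[[0.03,0,0.12],[0,0,0],0],[[0.03,0,0.18],[0,0,0],0],[[0.03,0,0.18],[0,0,0],0]]'

```text
time: 7.4
tool_pos: [0.5043, 0.1507, 0.092]
tool_rot: [1.048, 1.31, -1.027]
wrist_force: [-8.0, 19.4, 10.0]
gripper_width: 0.0001
```

```bash
python3 - <<'E'
from h import *
s=ctrl.read_state(); print(s["time"],s["tool_pos"],s["wrist_force"])
im=ctrl.read_camera("wrist"); cv2.imwrite("pics/w5.png",im[...,::-1])
E
```

```text
7.4 [0.50434493 0.15067566 0.09197068] [-7.97751657 19.36931908  9.99600413]
```

View pics/w5.png

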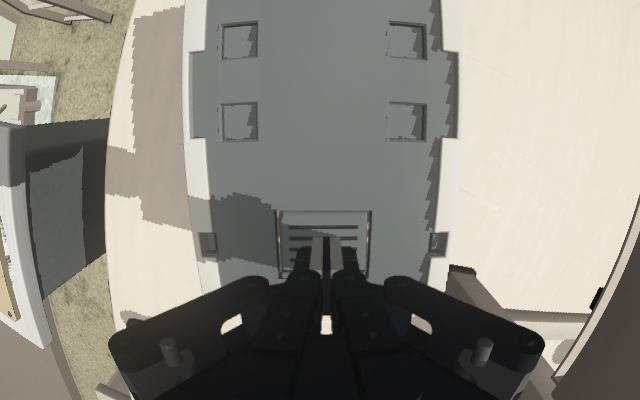

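>>> play_rows --rows '[[[0,0,0],[0,0,0],0],[[-0.1,0,0],[0,0,0],0],[[-0.3,0,-0.05],[0,0,0],0],[[-0.8,0,-0.1],[0,0,0],0],[[-1.6,0,-0.6],[0,0,0],0.5],[[-2.4,0,-1.2],[0,0,0],1],[[-2.8,0,-1.6],[0,0,0],1],[[-2.8,0,-1.6],[0,0,0],1],[[-2.8,0,-1.6],[0,0,0],1]]'

```text
time: 8.2
tool_pos: [0.4891, 0.2121, 0.2054]
tool_rot: [1.048, 1.309, -1.026]
wrist_force: [0.2, -1.5, -0.6]
gripper_width: 0.0606
```

```bash
python3 - <<'E'
from h import *
s=ctrl.read_state(); print(s["time"],s["tool_pos"],s["wrist_force"])
im=ctrl.read_camera("wrist"); cv2.imwrite("pics/w6.png",im[...,::-1])
b=ctrl.read_camera("scene"); cv2.imwrite("pics/s6.png",cv2.resize(b[230:400,180:340,::-1],None,fx=4.5,fy=3.5,interpolation=cv2.INTER_CUBIC))
for n in("scene","wrist"):
  for t,z in (("tab_top",.08),("stack_seat",.0695),("storage_box",0)):
    for r in ctrl.place_of(n,t)[:2]: print(n,t,r["centre"],r["score"],(wray(r["centre"],z,s) if n=="wrist" else ray_plane(n,r["centre"],z)).round(4))
E
```

```text
8.2 [0.48911273 0.21209186 0.20535071] [ 0.24864614 -1.50627353 -0.59853974]
scene tab_top [279.8, 268.5] 0.78 [0.4999 0.1509 0.08  ]
scene stack_seat [262.2, 311.9] 0.55 [0.4811 0.2409 0.0695]
scene storage_box [270.7, 320.2] 0.63 [0.4892 0.2063 0.    ]
wrist tab_top [323.0, 261.7] 0.68 [0.5017 0.1549 0.08  ]
wrist stack_seat [322.1, 172.1] 0.95 [0.4831 0.2317 0.0695]
wrist stack_seat [325.0, 257.4] 0.26 [0.5037 0.1546 0.0695]
wrist storage_box [321.2, 184.8] 0.77 [0.488  0.2059 0.    ]
wrist storage_box [323.9, 168.4] 0.71 [0.4867 0.2242 0.    ]
```

View pics/w6.png

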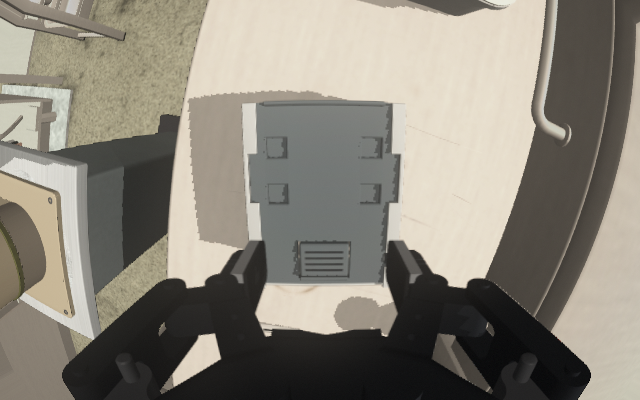

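View pics/s6.png

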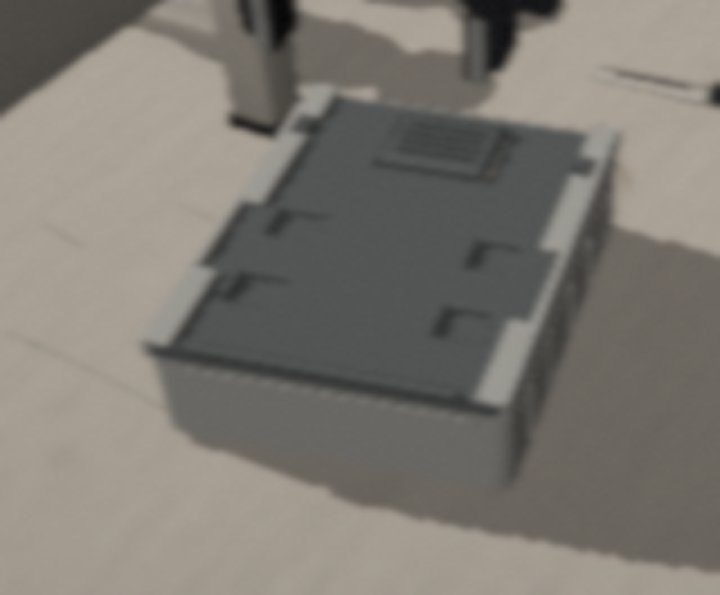

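```bash
python3 - <<'E'
from h import *
im=cv2.imread("pics/w6.png"); cv2.imwrite("pics/w6c.png",cv2.resize(im[95:295,235:415],None,fx=4,fy=3,interpolation=cv2.INTER_CUBIC))
s=ctrl.read_state()
P=[wray(p,.074,s) for p in [(277,148),(370,148),(278,193.5),(370,193.5)]]
P=np.array(P); print(P.round(4),P.mean(0))
for i,j in((0,1),(2,3)): d=P[j]-P[i]; print(np.arctan2(d[1],d[0]),np.linalg.norm(d))
for i,j in((2,0),(3,1)): d=P[j]-P[i]; print(np.arctan2(-d[0],d[1]),np.linalg.norm(d))
E
```

```text
[[0.4412 0.2435 0.074 ]
 [0.5162 0.2609 0.074 ]
 [0.4497 0.2056 0.074 ]
 [0.5262 0.2233 0.074 ]] [0.48334373 0.23329745 0.074     ]
0.2279456206565109 0.07700188218479762
0.22738941484356417 0.07846822236186697
0.22039603210844622 0.038822568948759954
0.25812385257730697 0.03888281150582
```

View pics/w6c.png

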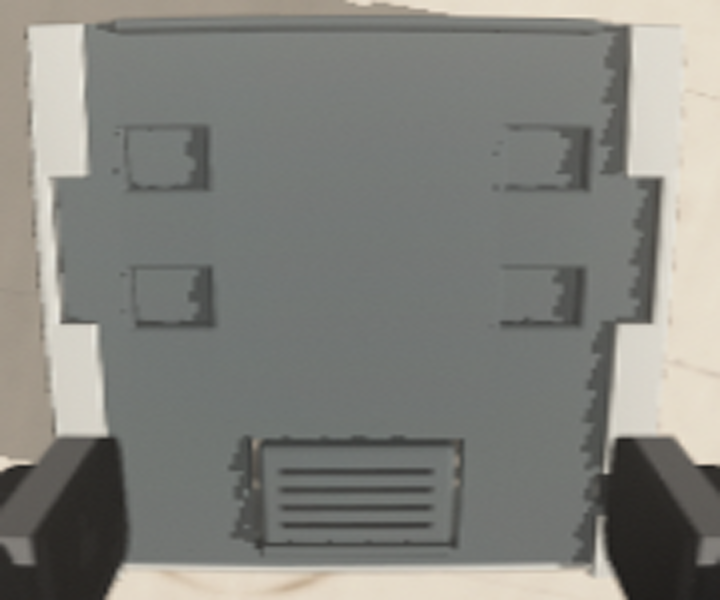

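```bash
cat >> h.py <<'E'
def down(ang):
    y=np.array([np.cos(ang),np.sin(ang),0]);x=np.array([0,0,-1.]);return R.from_matrix(np.c_[x,y,np.cross(x,y)])
E
python3 - <<'E'
from h import *
print(move((.4835,.2325,.22),down(.225+np.pi/2)))
E
```

```text
(array([-0.398, -0.006, -0.55 ]), array([-1.4951e+01,  4.0000e-03, -1.2300e-01]))
```

>>> play_rows --rows '[[[-0.4,0,-0.5],[-1.2,0,0],1],[[-0.4,0,-0.5],[-2.4,0,0],1],[[-0.4,0,-0.5],[-3.6,0,0],1],[[-0.4,0,-0.5],[-4.8,0,0],1],[[-0.4,0,-0.5],[-6,0,0],1],[[-0.4,0,-0.5],[-7.2,0,0],1],[[-0.4,0,-0.5],[-8.4,0,0],1],[[-0.4,0,-0.5],[-9.6,0,0],1],[[-0.4,0,-0.5],[-10.8,0,0],1],[[-0.4,0,-0.5],[-12,0,0],1],[[-0.4,0,-0.5],[-13.2,0,0],1],[[-0.4,0,-0.5],[-14.4,0,0],1],[[-0.4,0,-0.55],[-14.95,0,-0.12],1],[[-0.4,0,-0.55],[-14.95,0,-0.12],1],[[-0.4,0,-0.55],[-14.95,0,-0.12],1],[[-0.4,0,-0.55],[-14.95,0,-0.12],1]]'

```text
time: 9.93
tool_pos: [0.4837, 0.2324, 0.22]
tool_rot: [-0.174, 1.563, 0.175]
wrist_force: [-0.2, -0.5, -0.2]
gripper_width: 0.0852
```

```bash
python3 - <<'E'
from h import *
s=ctrl.read_state(); print(s["time"],s["tool_pos"],s["tool_rot"],s["joint_positions"].round(2),move((.4835,.2325,.22),down(.225+np.pi/2)))
im=ctrl.read_camera("wrist"); cv2.imwrite("pics/w7.png",im[...,::-1])
for t,z in (("tab_top",.08),("stack_seat",.0695),("storage_box",0)):
    for r in ctrl.place_of("wrist",t)[:2]: print(t,r["centre"],r["score"],wray(r["centre"],z,s).round(4))
E
```

```text
9.9333 [0.48373088 0.23244639 0.21995989] [-0.17431552  1.5633545   0.17469046] [ 0.43  0.36 -1.15  1.69  0.34  1.31  1.01] (array([-0.001,  0.003, -0.005]), array([-0.026,  0.004, -0.002]))
tab_top [239.7, 194.3] 0.97 [0.5017 0.1557 0.08  ]
stack_seat [326.6, 191.4] 0.73 [0.4845 0.2324 0.0695]
storage_box [304.9, 175.8] 0.79 [0.4889 0.2083 0.    ]
```

View pics/w7.png

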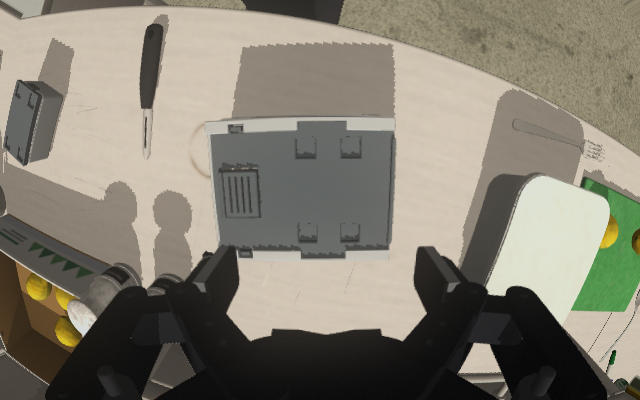

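```bash
python3 - <<'E'
from h import *
im=cv2.imread("pics/w7.png"); cv2.imwrite("pics/w7c.png",cv2.resize(im[105:275,195:410],None,fx=3.7,fy=3.5,interpolation=cv2.INTER_CUBIC))
s=ctrl.read_state()
P=np.array([wray(p,.074,s) for p in [(306,148),(350.5,147.5),(307,231),(350.5,231)]]); print(P.round(4),P.mean(0))
for i,j in((2,0),(3,1)): d=P[i]-P[j]; print(np.arctan2(d[1],d[0]),np.linalg.norm(d))
m=np.array([wray(p,.061,s) for p in [(21,80),(58,80)]])
print(move((.479,-.203,.2),down(np.pi/2-.30)))
E
```

```text
[[0.4493 0.2058 0.074 ]
 [0.4402 0.2437 0.074 ]
 [0.5247 0.2227 0.074 ]
 [0.5157 0.2624 0.074 ]] [0.48248002 0.23363972 0.074     ]
0.21959817429477418 0.07729743282074736
0.24296793578818476 0.07779732267270673
(array([  0.504, -10.589,  -2.531]), array([5.002e+00, 7.000e-03, 1.000e-03]))
```

View pics/w7c.png

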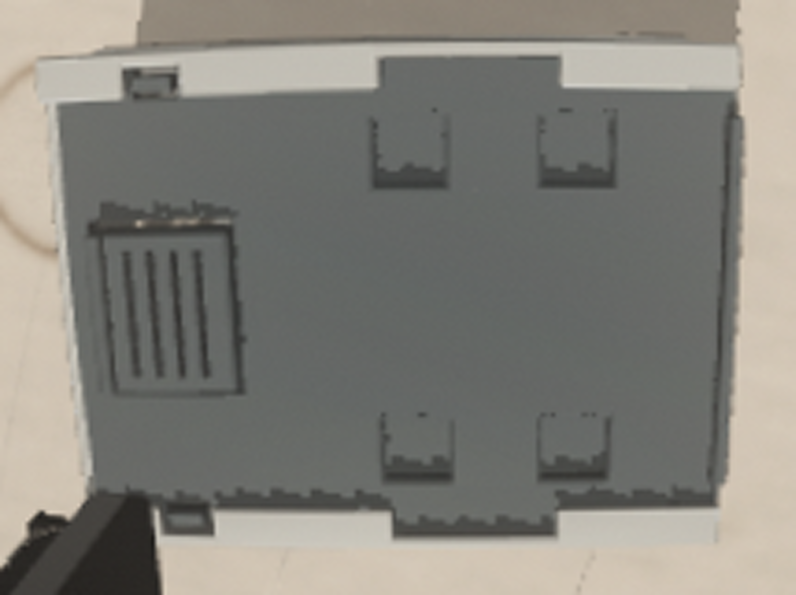

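>>> play_rows --rows '[[[0,-1,-0.25],[0.5,0,0],1],[[0,-2,-0.5],[1,0,0],1],[[0,-3,-0.75],[1.5,0,0],1],[[0,-4,-1],[2,0,0],1],[[0,-5,-1.2],[2.5,0,0],1],[[0,-6,-1.45],[3,0,0],1],[[0,-7,-1.7],[3.5,0,0],1],[[0,-8,-1.9],[4,0,0],1],[[0,-9,-2.15],[4.5,0,0],1],[[0,-10,-2.4],[5,0,0],1],[[0.3,-10.6,-2.5],[5,0,0],1],[[0.5,-10.6,-2.5],[5,0,0],1],[[0.5,-10.6,-2.5],[5,0,0],1],[[0.5,-10.6,-2.5],[5,0,0],1]]'

```text
time: 11.3
tool_pos: [0.4803, -0.2021, 0.2]
tool_rot: [0.236, 1.558, -0.234]
wrist_force: [0.1, 1.2, 0.9]
gripper_width: 0.0854
```

```bash
python3 - <<'E'
from h import *
s=ctrl.read_state(); print(s["time"],s["tool_pos"],s["tool_rot"],s["joint_positions"].round(2))
im=ctrl.read_camera("wrist"); cv2.imwrite("pics/w8.png",im[...,::-1])
for r in ctrl.place_of("wrist","small_box")[:2]: print(r["centre"],r["score"],wray(r["centre"],0,s).round(4))
E
```

```text
11.3 [ 0.48030903 -0.20209638  0.20002616] [ 0.23557348  1.55789212 -0.23394744] [ 1.12  0.25 -0.92  1.76  0.21  1.23  1.42]
[322.7, 181.7] 0.8 [ 0.4816 -0.2065  0.    ]
```

View pics/w8.png

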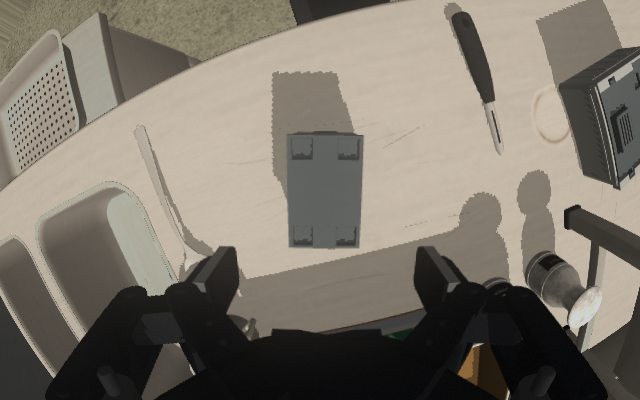

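```bash
python3 - <<'E'
from h import *
im=cv2.imread("pics/w8.png"); cv2.imwrite("pics/w8c.png",cv2.resize(im[120:260,270:380],None,fx=6,fy=4.2,interpolation=cv2.INTER_CUBIC))
s=ctrl.read_state()
P=np.array([wray(p,.061,s) for p in [(287,134.5),(363.5,136),(289,247),(360,248)]]); print(P.round(4),P.mean(0))
for i,j in((0,2),(1,3)): d=P[j]-P[i]; print(np.arctan2(d[1],d[0]),np.linalg.norm(d))
for i,j in((0,1),(2,3)): d=P[j]-P[i]; print(np.arctan2(-d[0],d[1]),np.linalg.norm(d))
E
```

```text
[[ 0.4218 -0.2188  0.061 ]
 [ 0.4421 -0.1569  0.061 ]
 [ 0.5204 -0.2506  0.061 ]
 [ 0.5408 -0.1873  0.061 ]] [ 0.48127358 -0.20339197  0.061     ]
-0.31161897893370777 0.10360125517038836
-0.2990027131402708 0.1032634173866824
-0.3180672467039448 0.06517783474352766
-0.3127354971313182 0.066479285292527
```

View pics/w8c.png

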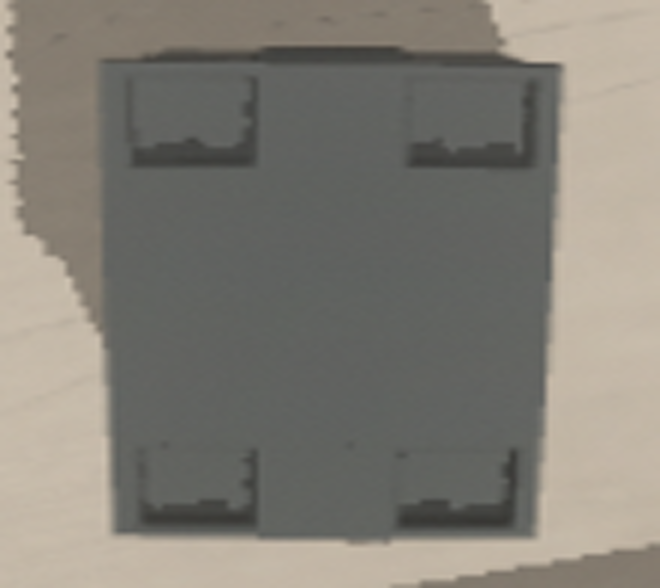

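```bash
python3 - <<'E'
from h import *
print(move((.4813,-.2034,.04),down(np.pi/2-.31)))
E
```

```text
(array([ 4.021, -0.038,  0.017]), array([ 0.118,  0.014, -0.001]))
```

>>> play_rows --rows '[[[0.5,-0.04,0.02],[0.12,0,0],1],[[1.2,-0.04,0.02],[0.12,0,0],1],[[1.9,-0.04,0.02],[0.12,0,0],1],[[2.6,-0.04,0.02],[0.12,0,0],1],[[3.3,-0.04,0.02],[0.12,0,0],1],[[3.8,-0.04,0.02],[0.12,0,0],1],[[4,-0.04,0.02],[0.12,0,0],1],[[4,-0.04,0.02],[0.12,0,0],1],[[4,-0.04,0.02],[0.12,0,0],1],[[4,-0.04,0.02],[0.12,0,0],0.6],[[4,-0.04,0.02],[0.12,0,0],0.6],[[4,-0.04,0.02],[0.12,0,0],0.6],[[4,-0.04,0.02],[0.12,0,0],0.6],[[4,-0.04,0.02],[0.12,0,0],0.6]]' --force 40

```text
time: 12.57
tool_pos: [0.4825, -0.2038, 0.0426]
tool_rot: [0.242, 1.553, -0.244]
wrist_force: [-1.9, 1.3, 7.5]
gripper_width: 0.0652
```

>>> play_rows --rows '[[[-0.3,0,0],[0,0,0],0.5],[[-0.8,0,0],[0,0,0],0.5],[[-1.5,0,0],[0,0,0],0.5],[[-2.3,0,0],[0,0,0],0.5],[[-3.1,0,0],[0,0,0],0.5],[[-3.8,0,0],[0,0,0],0.5],[[-4.3,0,0],[0,0,0],0.5],[[-4.4,0,0],[0,0,0],0.5],[[-4.4,0,0],[0,0,0],0.5]]'

```text
time: 13.32
tool_pos: [0.4824, -0.2036, 0.2205]
tool_rot: [0.241, 1.55, -0.246]
wrist_force: [-0.4, -1.2, -2.3]
gripper_width: 0.0655
```

```bash
python3 - <<'E'
from h import *
s=ctrl.read_state(); print(s["time"],s["tool_pos"],s["tool_rot"],s["wrist_force"],s["gripper_width"])
im=ctrl.read_camera("wrist"); cv2.imwrite("pics/w9.png",im[...,::-1])
print(move((.4845,.2333,.21),down(np.pi/2+.226)))
E
```

```text
13.3167 [ 0.48235446 -0.20363676  0.22045706] [ 0.2409086   1.55047526 -0.2456766 ] [-0.35606627 -1.24073011 -2.28090212] 0.06548066926155659
(array([ 0.191, 10.422, -3.268]), array([-5.123,  0.039,  0.025]))
```

View pics/w9.png

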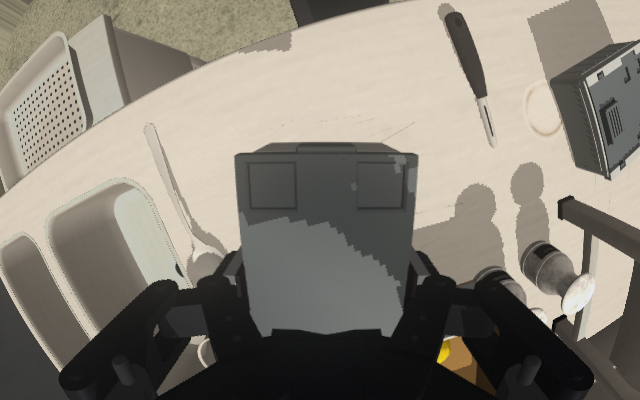

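```bash
python3 - <<'E'
from h import *
s=ctrl.read_state(); Rc=R.from_rotvec(s["tool_rot"])
for px in [(235,154),(418,154),(271,185),(381,185)]:
    print(px,(Rc.inv().apply(wray(px,s["tool_pos"][2]+.0184,s)-s["tool_pos"])*1000).round(1))
E
```

```text
(235, 154) [-18.6 -32.4 -54.5]
(418, 154) [-18.7  32.  -54.5]
(271, 185) [-18.6 -19.8 -43.2]
(381, 185) [-18.6  19.  -43.2]
```

>>> play_rows --rows '[[[0,0.9,-0.3],[-0.5,0,0],0.5],[[0,1.9,-0.6],[-1,0,0],0.5],[[0,2.9,-0.9],[-1.5,0,0],0.5],[[0,3.9,-1.2],[-2,0,0],0.5],[[0,4.9,-1.5],[-2.5,0,0],0.5],[[0,5.9,-1.8],[-3,0,0],0.5],[[0,6.9,-2.2],[-3.5,0,0],0.5],[[0,7.9,-2.5],[-4,0,0],0.5],[[0,8.9,-2.8],[-4.5,0,0],0.5],[[0.1,9.7,-3.1],[-5.1,0,0],0.5],[[0.2,10.3,-3.25],[-5.12,0.04,0],0.5],[[0.2,10.42,-3.25],[-5.12,0.04,0.02],0.5],[[0.2,10.42,-3.25],[-5.12,0.04,0.02],0.5],[[0.2,10.42,-3.25],[-5.12,0.04,0.02],0.5]]'

```text
time: 14.53
tool_pos: [0.4847, 0.2323, 0.2084]
tool_rot: [-0.178, 1.566, 0.177]
wrist_force: [-0.3, -0.4, -3.5]
gripper_width: 0.0653
```

```bash
python3 - <<'E'
from h import *
s=ctrl.read_state(); print(s["time"],s["tool_pos"],s["tool_rot"],s["wrist_force"],s["gripper_width"])
im=ctrl.read_camera("wrist"); cv2.imwrite("pics/w10.png",im[...,::-1])
print(move((.4853,.2335,.13),down(np.pi/2+.226)))
E
```

```text
14.5333 [0.48470176 0.23233469 0.20843924] [-0.1782641   1.56585884  0.17685386] [-0.25128004 -0.44739902 -3.49047942] 0.06534622766503322
(array([1.969, 0.048, 0.018]), array([-0.014, -0.017,  0.011]))
```

View pics/w10.png

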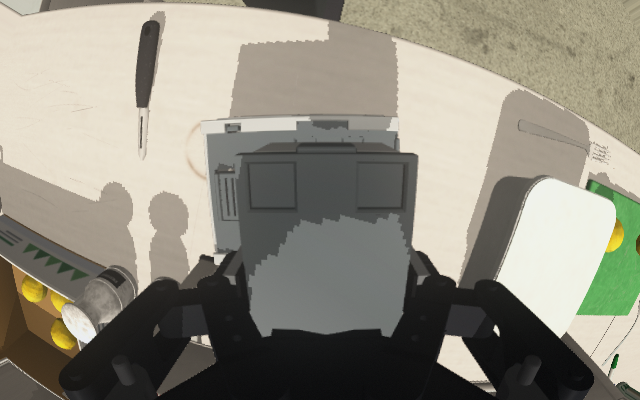

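>>> play_rows --rows '[[[0.4,0.05,0.02],[0,0,0],0.5],[[0.9,0.05,0.02],[0,0,0],0.5],[[1.4,0.05,0.02],[0,0,0],0.5],[[1.8,0.05,0.02],[0,0,0],0.5],[[2.0,0.05,0.02],[0,0,0],0.5],[[2.0,0.05,0.02],[0,0,0],0.5],[[2.0,0.05,0.02],[0,0,0],0.5],[[2.0,0.05,0.02],[0,0,0],0.5]]'

```text
time: 15.25
tool_pos: [0.486, 0.2334, 0.1298]
tool_rot: [-0.176, 1.564, 0.175]
wrist_force: [-0.7, -0.1, -3.0]
gripper_width: 0.0653
```

```bash
python3 - <<'E'
from h import *
s=ctrl.read_state(); print(s["time"],s["tool_pos"],s["wrist_force"],s["gripper_width"])
b=ctrl.read_camera("scene"); cv2.imwrite("pics/s11.png",cv2.resize(b[200:360,190:350,::-1],None,fx=4.5,fy=3.7,interpolation=cv2.INTER_CUBIC))
print(move((.4853,.2335,.115),down(np.pi/2+.226)))
E
```

```text
15.25 [0.48599226 0.2334355  0.12982278] [-0.72434192 -0.13824913 -2.97971614] 0.06526273577535455
(array([ 0.372,  0.002, -0.018]), array([-0.02 , -0.001,  0.01 ]))
```

View pics/s11.png

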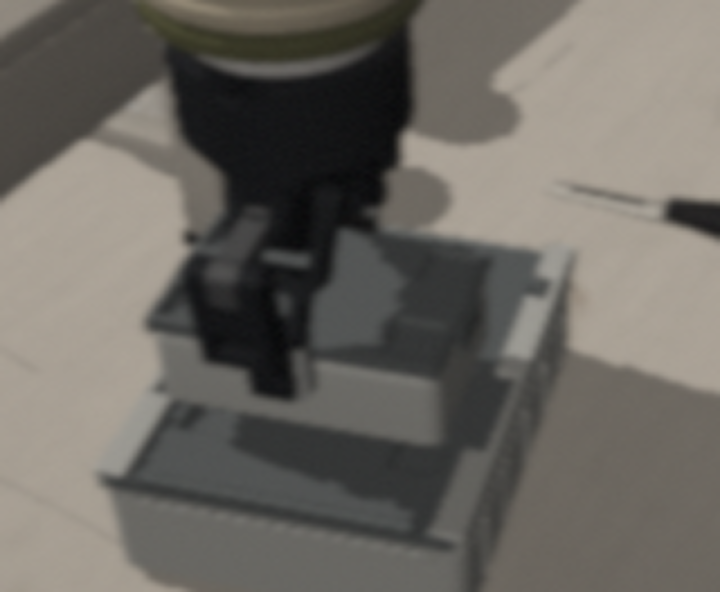

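Looks aligned. Lower slowly.

>>> play_rows --rows '[[[0.1,0,-0.01],[0,0,0],0.5],[[0.2,0,-0.01],[0,0,0],0.5],[[0.3,0,-0.01],[0,0,0],0.5],[[0.36,0,-0.01],[0,0,0],0.5],[[0.42,0,-0.01],[0,0,0],0.5],[[0.42,0,-0.01],[0,0,0],0.5],[[0.42,0,-0.01],[0,0,0],0.5]]'

```text
time: 15.88
tool_pos: [0.4855, 0.2336, 0.113]
tool_rot: [-0.177, 1.564, 0.175]
wrist_force: [0.0, -0.1, -3.0]
gripper_width: 0.0656
```

>>> play_rows --rows '[[[0.03,0,0],[0,0,0],0.5],[[0.05,0,0],[0,0,0],0.5],[[0.05,0,0],[0,0,0],0.5]]'

```text
time: 16.13
tool_pos: [0.4855, 0.2342, 0.1121]
tool_rot: [-0.177, 1.563, 0.175]
wrist_force: [-4.3, -2.3, 10.7]
gripper_width: 0.0651
```

>>> play_rows --rows '[[[0,0,0],[0,0,0],0.85],[[0,0,0],[0,0,0],1],[[0,0,0],[0,0,0],1],[[0,0,0],[0,0,0],1],[[0,0,0],[0,0,0],1],[[-0.4,0,0],[0,0,0],1],[[-1,0,0],[0,0,0],1],[[-1.8,0,0],[0,0,0],1],[[-2.6,0,0],[0,0,0],1],[[-3,0,0],[0,0,0],1],[[-3,0,0],[0,0,0],1],[[-3,0,0],[0,0,0],1]]'

```text
time: 17.13
tool_pos: [0.4858, 0.2344, 0.2326]
tool_rot: [-0.177, 1.562, 0.175]
wrist_force: [-0.7, 0.2, -0.6]
gripper_width: 0.0855
```

```bash
python3 - <<'E'
from h import *
s=ctrl.read_state(); print(s["time"],s["tool_pos"],s["wrist_force"],s["gripper_width"])
im=ctrl.read_camera("wrist"); cv2.imwrite("pics/w12.png",im[...,::-1])
b=ctrl.read_camera("scene"); cv2.imwrite("pics/s12.png",cv2.resize(b[200:360,190:350,::-1],None,fx=4.5,fy=3.7,interpolation=cv2.INTER_CUBIC))
t=ctrl.read_camera("top")
for n,q,z in [("scene","small_box",.0695),("scene","tab_top",.08),("top","small_box",.0695),("top","tab_top",.08),("wrist","small_box",.0695),("wrist","tab_top",.08)]:
    for r in ctrl.place_of(n,q)[:1]: print(n,q,r["score"],(wray(r["centre"],z,s) if n=="wrist" else ray_plane(n,r["centre"],z)).round(4))
for n in("peeler","spoon","shaker"): print(n,[r["centre"] for r in ctrl.place_of("top",n)][:2])
E
```

```text
17.1333 [0.4858228  0.23435669 0.23263998] [-0.68575918  0.16852826 -0.57749497] 0.08551647172018471
scene small_box 0.72 [0.4807 0.2308 0.0695]
scene tab_top 0.62 [0.5036 0.1562 0.08  ]
top small_box 0.53 [0.4794 0.2315 0.0695]
top tab_top 0.58 [0.5068 0.1695 0.08  ]
wrist small_box 0.7 [0.4852 0.231  0.0695]
wrist tab_top 0.9 [0.5005 0.157  0.08  ]
peeler [[291.1, 246.5]]
spoon [[437.1, 226.3]]
shaker [[269.3, 152.5]]
```

View pics/w12.png

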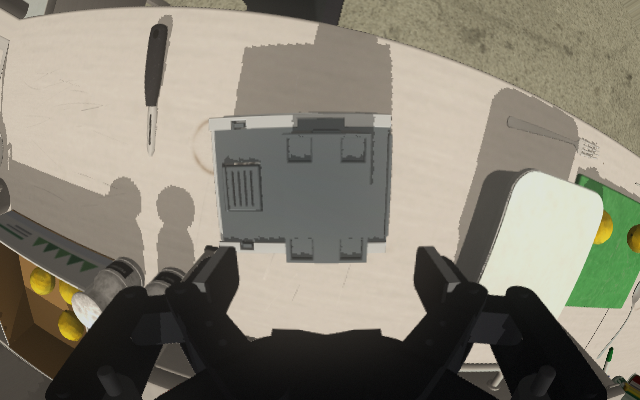

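View pics/s12.png

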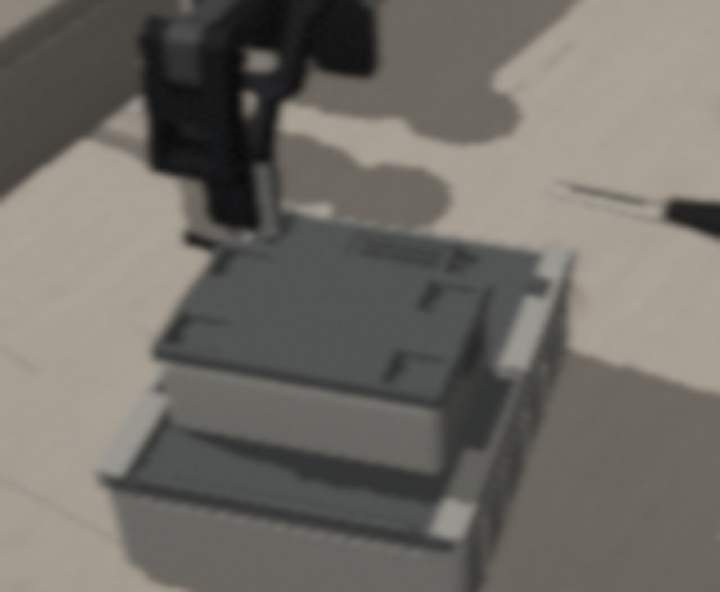

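```bash
python3 - <<'E'
from h import *
s=ctrl.read_state()
P=np.array([wray(p,.1305,s) for p in [(299.5,148.5),(353,148.5),(301.5,247.5),(351,247.5)]]); print(P.round(4),P.mean(0))
d=P[2:].mean(0)-P[:2].mean(0); print(np.arctan2(d[1],d[0]),np.linalg.norm(d)); d=P[[1,3]].mean(0)-P[[0,2]].mean(0);print(np.linalg.norm(d))
ctrl.sign_off(); print(ctrl.read_state()["time"])
E
```

```text
[[0.4472 0.2048 0.1305]
 [0.4385 0.243  0.1305]
 [0.5237 0.2221 0.1305]
 [0.5149 0.2606 0.1305]] [0.48106681 0.23262541 0.1305    ]
0.22430209843509574 0.07840276708560867
0.03931170249970407
the job is handed in; nothing more can be done
the job is handed in; nothing more can be done
```

The cover is shut with its catch up, the small box stands crosswise on it, and I handed the job in at about 17 s of the 61 s allowed. No verdict is reported.

**Cover:** I pressed the tab fully down with the closed fingers. I then slid the cover about 80 mm to its stop, where the push rose to about 19 N, and lifted off. Pictures afterwards showed the cover flush, the tab up and both catches visible in their notches.

**Small box:** I gripped it across its 66 mm width (65 mm measured). It went down with no resistance below the cover's top and touched bottom at the height expected for the pocket floors.

**Last checks:**

| Check | Result |
|---|---|
| Lid centre against the seat I had measured | about 2 mm apart seen from above |
| Yaw of the small box against the storage box | 0.224 against about 0.226 rad |
| Tilt | looked level in the pictures; not measured |
| Gripper | open, about 12 cm above its release height, wrist force near zero |
| Peeler and left shaker | looked unmoved in the pictures; the position check had no start reading to compare with |
| Spoon | not in the last pictures I viewed; never approached, and no start reading |

**Disagreements:**
- The top camera's last network fix put the tab about 13 mm away from the wrist and scene cameras' fix. I took this as a misread, because the small box partly hides the tab and the score was low (0.58).
- Distances measured by the wrist camera came out about 2–3% short throughout.

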